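# Hold a filter slider in the lamp beam

## Robot

A 6-joint arm with a two-finger parallel gripper is mounted at the origin on the work surface. World frame = base frame: x ahead of the robot, y to its left, z up, the work surface at z = 0. Lengths are in m, angles in rad, forces in N, time in s.
With the tool pointing down it reaches from about 0.35 to 0.775 m from the base axis. Payload 7.3 kg.
Tool frame: the origin (TCP) lies midway between the tips of the shut fingers; the grasp point (between the pads) lies 19 mm behind it; x points along the fingers, y is the direction in which the jaws open and shut, and the axes are right-handed (so a half turn about x gives the same grasp; the last joint's range is limited). The gripper opens to 92 mm and grips with 3 to 60 N. Pads are 19 mm wide; open, the fingers measure 130 mm over their backs; the gripper's body (75 mm by 190 mm) begins 47 mm behind the grasp point.
Start: joints at [1.089, 0.342, 1.524, -0, 1.275, -0.146], TCP at [0.173, 0.496, 0.227] pointing down, gripper open.
Joint ranges: [-2.53, 2.53], [-0.77, 2.02], [0.04, 2.7], [-1, 4.14], [0.28, 2.66], [-3.11, 3.11]. Speed limits (rad/s): [2.57, 2.57, 3.14, 3.14, 3.14, 3.14].

## Interface

Orientations are given as a unit quaternion [x, y, z, w].
In Python, from cell import robot gives the robot as it stands.
- The arm moves only by the tool drive_tool, never from a script. Its argument "deltas" is a list of rows, each a list of 3 entries, a list of its own where there are three numbers: the turn, a rotation vector about the tool's x, y, z in degrees, then the shift along the tool's x, y, z in m, then the closure, from -1 (fully open) to 1 (shut). A call has 1 to 12 rows; each row is the pose to reach, as a shift and turn from the pose commanded when the call began, along the tool's axes at that moment; what a row does not reach only later rows make up. A row lasts 1/8 s, in which the tool goes at most 62.5 mm and 10.7 degrees, less where a joint would pass 70% of its speed; a pose out of reach is approached as far as the arm can. A call with a gripper value outside its range is refused whole. The fingers move at their own pace and stop on an object; "force" is the grip in N (left out, the last holds). Time passes only in rows, so rows that repeat a pose let the fingers close. It gives the time, the measured TCP pose, the force and the opening at its end, in the units of the state.
- robot.observe(): the state, without advancing time (a new reading comes with each control period).
- robot.capture(name): name is "scene" or "side" or "wrist"; returns a dict with "frame" (400x640x3 uint8, red, green, blue), "K" (3x3 intrinsics, pixels), "rvec" (rotation vector, rad) and "tvec" (3), from world to camera coordinates, as OpenCV has them. Camera axes: x right, y down, z forward; pixel columns grow to the right and rows downward; lengths in m; the calibration is good to about 2 mm. The wrist camera is an equidistant fisheye: a pixel r from the principal point sees the ray r / f radians off the axis. A picture is of the moment at which its call begins. There is no depth.
- robot.finish_job(): hands the job in, once; it reports no verdict.
The state is a dict: "time_s": time; "joint_pos": joint angles; "joint_vel": joint speeds; "tau": joint torques, N m; "position": TCP position; "tcp_rot": TCP orientation; "contact_force": force on the tool from outside, world axes, zero at the start; "ft_torque": the same for the moment, N m; "gripper_width": opening from 0.0 (shut) to 1.0 (fully open).
Only numpy, scipy, OpenCV 4.12 (cv2) and the standard library are available. Lean on these libraries where they do the work, as an engineer would, in place of code of your own. Each camera call takes 0.05 s, during which the arm holds its last target. There are 200 camera calls.

## Task

Lift the amber filter slider (orange grip tab) out of the freely spinning filter carousel, pass its blade down through the narrow slot in the lamp house's roof without forcing it, and hold it there upright and still, with the middle of its round glass on the middle of the lamp's beam. This slider is too long for this lamp house, so it must not sit down on the roof: the program finishes while the gripper is still holding it, its collar about 15 mm above the roof. Leave the green and blue sliders in the carousel and everything else on the bench where it stands.

Things in the scene. Friction and masses are not known exactly. Their poses are not given: they have to be found in the camera images.
- amber_filter: Loose slider, 0.11 kg. Steel blade 8 (x) x 44 (y) mm, z 0 to 62, lowest 5 mm tapered; flat collar 20 x 56 mm, z 62 to 68; orange grip tab 12 (x) x 30 (y) mm, z 68 to 114. Origin: centre of the blade's lower end, z up, x through the thickness; same if turned half round. Starts hanging upright by its collar in a carousel pocket, origin 33 mm above the table.
- amber_glass (a point): Middle of the amber slider's round glass (30 mm across, in the blade), 24 mm above the slider's origin on its z axis.
- green_filter: The green filter slider (green tab), same shape as the amber one, in another pocket; leave it there. Origin and axes as the amber one's.
- blue_filter: The blue filter slider (blue tab), same shape, in another pocket; leave it there. Origin and axes as the amber one's.
- carousel: Aluminium turntable 210 mm across, at rest but free to spin, almost without friction, about its fixed upright axis. Origin: on the axis, at the table. Four black pockets, 60 mm from the axis at its +x, -x, +y, -y: 26 x 64 mm plates, tops 95 mm above the table, with slots 12 (x) x 48 (y) mm, all along the carousel's y (2 mm play a side). One pocket is empty.
- lamphouse: Fixed white box 57 (x) x 84 (y) mm with an aluminium roof, on a black base; a finned lamp sticks out to its +x, to 114 mm from the origin, top 113 mm high. Origin: centre of the box, at the table; z up, beam along x. In mid-roof (97 to 105 mm high) one slot, 10 (x) x 46 (y) mm: 1 mm wider than the blade on each side, chamfered 1.5 mm on top, black trim round it. Empty inside down to 14 mm above the table.
- slot (a point): Middle of the slot at the roof's top face, 105 mm above the table; its axes are the lamp house's (slot long along y).
- beam (a point): Middle of the lamp's beam inside the lamp house, straight below the slot, 82 mm above the table (23 mm below the roof's top). With the glass here the slider's origin is 58 mm above the table and its collar's underside 15 mm above the roof.
- oil_bottle: White dropper bottle, 32 mm across, 75 mm tall; origin: centre of its underside, on the table; not part of the job.
- stain_jar: Glass jar with red cap, 52 mm across, 65 mm tall; origin: centre of its underside, on the table; not part of the job.
- petri_dish: Shallow glass dish, 90 mm across, 16 mm tall; origin: centre of its underside, on the table; not part of the job.
- objective: Steel microscope objective, 25 mm across, 42 mm tall, standing; origin: centre of its underside, on the table; not part of the job.
- slide_box: Closed blue slide box, 85 x 100 x 35 mm; origin: centre of its underside, on the table; not part of the job.
Things that resemble listed ones, but are neither listed nor needed, are in the scene too. What is shaped like the amber_filter but pink is not meant.

How it is judged:
On the way, in this order (a step that is already met when the one before it is completed fails the run):
1. the amber slider is lifted clear of the carousel in the gripper (z of amber_filter in the frame of carousel above 0.1 m and contact force between the fingers and amber_filter above 1 N), for 0.1 s.
2. its blade has entered the slot in the lamp house's roof, held by the gripper (z of amber_filter in the frame of lamphouse below 0.095 m and contact force between the fingers and amber_filter above 1 N and x of amber_filter in the frame of lamphouse between -0.008 and 0.008 m and y of amber_filter in the frame of lamphouse between -0.008 and 0.008 m), for 0.1 s.
At the end, for the whole second after the job is handed in: Through the last second only the gripper holds the amber slider, still and upright (0.1 rad), blade through the slot, glass within 6 mm of the beam's height and 4 mm sideways, so the collar is 9 to 21 mm above the roof. Green and blue hang seated in the carousel (z of amber_glass in the frame of lamphouse between 0.076 and 0.088 m and x of amber_glass in the frame of lamphouse between -0.004 and 0.004 m and y of amber_glass in the frame of lamphouse between -0.004 and 0.004 m and angle between amber_filter's own z axis and vertical below 0.1 rad and angle between the x axis of amber_filter and the x axis of lamphouse, either way round below 0.2 rad and contact force between the fingers and amber_filter above 1 N and linear speed of amber_filter below 0.02 m/s and z of green_filter in the frame of carousel between 0.028 and 0.038 m and angle between each of green_filter, blue_filter's own z axis and vertical below 0.12 rad and z of blue_filter in the frame of carousel between 0.028 and 0.038 m); the arm keeps its last pose, push and grip.
It fails at once if the amber slider is forced against the lamp house (over 40 N) (contact force between amber_filter and lamphouse above 40 N).
It fails at once if the green or blue slider is pulled out of its pocket or tipped over (z of any of green_filter, blue_filter in the frame of carousel above 0.055 m or angle between any of green_filter, blue_filter's own z axis and vertical above 0.4 rad).
It fails at once if a thing standing on the bench is moved by more than 30 mm (distance of any of oil_bottle, stain_jar, petri_dish, objective, slide_box from where it was at the start of the episode above 0.03 m).
It also fails if it takes over 48 s, if anything falls off the work surface, if the arm or the gripper's body presses on something with over 40 N, if the wrist force passes 120 N, or if a joint passes its speed limit or range.

## Working session

There is one attempt and no reset: what is moved stays moved. The work goes in short steps, Python scripts to look and compute and a tool call to move; the robot and the scene stay as the last step left them, time stands still between calls to the robot, and variables do not carry over. Pictures are saved under pics/ and viewed, about 8 in all and at most 12, crops included, and the job is handed in when it is done.

Besides the shell and the picture viewer there is one more tool, called as name(argument=value, ...), one argument or row to a line, values as JSON. drive_tool: Moves the arm, as the interface text tells. Its arguments: {"type":"object","properties":{"deltas":{"type":"array","items":{"type":"array"}},"force":{"type":"number"}},"required":["deltas"]}

```bash
mkdir -p pics; python3 - <<'E'
from cell import robot
import cv2,numpy as np,pickle
s=robot.observe();print(s)
d={}
for n in("scene","side","wrist"):
    c=robot.capture(n);d[n]=c
    cv2.imwrite(f"pics/{n}0.png",c["frame"][:,:,::-1]);print(n,c["K"].tolist(),np.ravel(c["rvec"]),np.ravel(c["tvec"]))
pickle.dump(d,open("c0.pkl","wb"))
E
```

```text
{'time_s': 0.0, 'joint_pos': array([ 1.08899550e+00,  3.42732538e-01,  1.52503355e+00,  7.86309075e-06,
        1.27541571e+00, -1.45988704e-01]), 'joint_vel': array([ 2.67720194e-04,  5.46981489e-04,  1.76459694e-03, -1.15003481e-03,
        7.68872918e-04, -8.45403759e-06]), 'tau': array([ 1.87548071e-04, -4.31235588e+01, -2.44223589e+01,  7.17162900e-02,
        5.60202822e-02, -9.17131229e-05]), 'position': array([0.17278067, 0.4953087 , 0.22603411]), 'tcp_rot': array([ 0.11763762,  0.69733829, -0.11870477,  0.69698628]), 'contact_force': array([-0.30346761, -0.22788252, -0.59131155]), 'ft_torque': array([ 0.05005683,  0.0190761 , -0.03242331]), 'gripper_width': 0.9994821157262779}
scene [[366.1003431490846, 0.0, 322.063879689714], [0.0, 366.1003431490846, 203.12319401025402], [0.0, 0.0, 1.0]] [ 2.01971004  1.04630672 -0.4917909 ] [-0.42622275 -0.17533221  1.45324338]
side [[481.1619002054533, 0.0, 315.86180349722025], [0.0, 481.1619002054533, 193.17396191330855], [0.0, 0.0, 1.0]] [ 2.27714034 -0.65992522  0.25059091] [-0.40964114  0.35051352  0.95355965]
wrist [[309.70691628693146, 0.0, 325.8571202833805], [0.0, 309.70691628693146, 197.13747136566093], [0.0, 0.0, 1.0]] [-2.3416691  -1.66334323 -0.26249884] [-0.52454466 -0.03892109  0.39197549]
```

View pics/scene0.png

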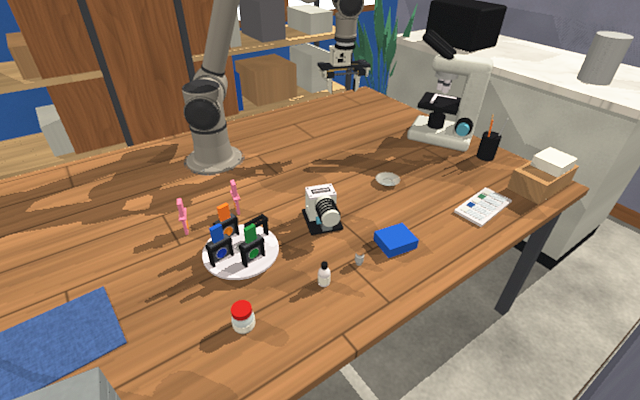

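View pics/side0.png

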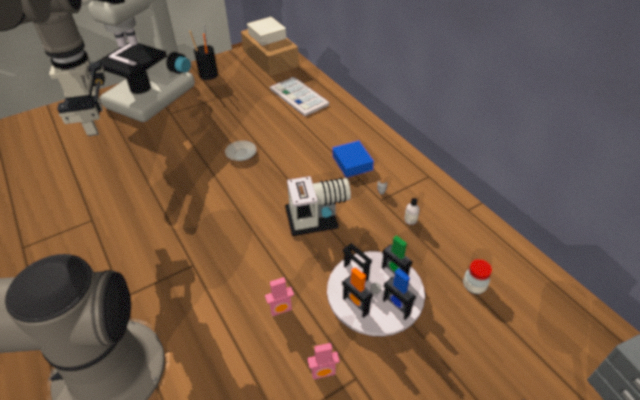

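View pics/wrist0.png

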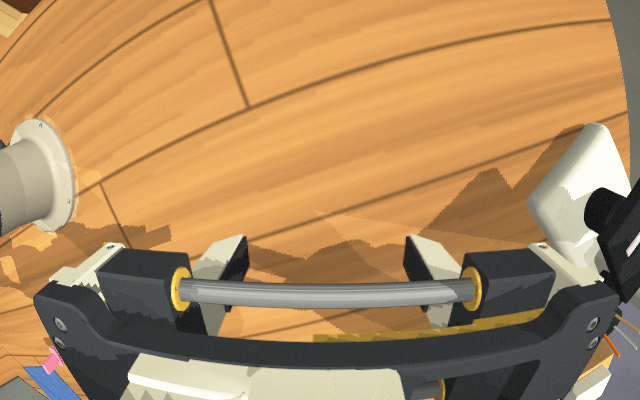

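Scene view: the orange tab is at about (224,212), the carousel at (240,250), and the lamp house at (322,205). Side view: the orange tab is at about (357,280) and the slot at (300,187). The wrist view shows only bench and fingers.

```bash
cat > h.py <<'E'
import cv2,numpy as np
from scipy.spatial.transform import Rotation as R
def cam(c):
    Rm=cv2.Rodrigues(np.array(c["rvec"],float))[0];t=np.ravel(c["tvec"]);return Rm,t,-Rm.T@t
def ray(c,uv,fish=False):
    Rm,t,o=cam(c);K=c["K"];p=np.array([(uv[0]-K[0,2])/K[0,0],(uv[1]-K[1,2])/K[1,1]])
    if fish:
        r=np.hypot(*p);d=np.array([*(p/r*np.sin(r)),np.cos(r)]) if r>1e-9 else np.array([0,0,1.])
    else: d=np.array([*p,1.])
    d=Rm.T@d;return o,d/np.linalg.norm(d)
def onz(c,uv,z,fish=False):
    o,d=ray(c,uv,fish);return o+d*(z-o[2])/d[2]
def tri(rs):
    A=np.zeros((3,3));b=np.zeros(3)
    for o,d in rs:
        P=np.eye(3)-np.outer(d,d);A+=P;b+=P@o
    x=np.linalg.solve(A,b);return x,[np.linalg.norm((np.eye(3)-np.outer(d,d))@(x-o)) for o,d in rs]
def proj(c,X,fish=False):
    Rm,t,_=cam(c);K=c["K"];p=Rm@np.array(X)+t
    if fish:
        r=np.hypot(p[0],p[1]);s=np.arctan2(r,p[2])/max(r,1e-9);q=p[:2]*s
    else:q=p[:2]/p[2]
    return np.array([K[0,0]*q[0]+K[0,2],K[1,1]*q[1]+K[1,2]])
def blobs(c,lo,hi,amin=15):
    h=cv2.cvtColor(c["frame"],cv2.COLOR_RGB2HSV);m=cv2.inRange(h,np.array(lo),np.array(hi))
    n,l,st,ce=cv2.connectedComponentsWithStats(m)
    return [(st[i].tolist(),ce[i].round(1).tolist()) for i in range(1,n) if st[i][4]>=amin]
E
python3 - <<'E'
import pickle;from h import *
d=pickle.load(open("c0.pkl","rb"))
for n in("scene","side"):
    for k,lo,hi in(("or",(5,200,150),(16,255,255)),("gr",(45,150,50),(80,255,255)),("bl",(105,180,100),(120,255,255)),("red",(0,220,120),(3,255,255))):print(n,k,blobs(d[n],lo,hi))
s,w=d["scene"],d["side"]
print("carousel",onz(s,(240,249),.02),onz(w,(376,291),.02))
print("or",tri([ray(s,(224,212)),ray(w,(357,280))]))
print("gr",tri([ray(s,(250,233)),ray(w,(399,247))]))
print("bl",tri([ray(s,(216,232)),ray(w,(401,279))]))
print("slot",onz(s,(320,190),.105),onz(w,(300,187),.105))
for n,b in(("scene",(180,160,350,290)),("side",(250,160,440,335))):
    f=d[n]["frame"][b[1]:b[3],b[0]:b[2],::-1];cv2.imwrite(f"pics/{n}0c.png",cv2.resize(f,None,fx=4,fy=4,interpolation=2)[:600])
E
```

```text
scene or [([217, 204, 13, 17, 158], [223.1, 211.7]), ([224, 227, 8, 8, 39], [228.1, 230.5])]
scene gr [([244, 223, 12, 20, 174], [249.7, 232.7]), ([250, 249, 8, 9, 48], [253.5, 253.0])]
scene bl [([8, 6, 11, 25, 27], [13.1, 18.3]), ([320, 39, 14, 5, 16], [325.7, 40.6]), ([242, 47, 47, 12, 62], [269.9, 51.4]), ([237, 54, 27, 5, 27], [250.0, 56.0]), ([0, 57, 13, 5, 17], [6.5, 59.6]), ([234, 66, 9, 44, 148], [238.1, 89.8]), ([360, 77, 8, 9, 16], [362.0, 82.6]), ([21, 88, 25, 4, 27], [33.4, 89.4]), ([0, 92, 20, 4, 20], [9.5, 93.4]), ([34, 105, 8, 18, 25], [36.0, 112.0]), ([19, 124, 22, 12, 30], [31.7, 131.5]), ([374, 223, 44, 34, 964], [395.2, 239.7]), ([210, 224, 13, 19, 182], [216.3, 232.4]), ([217, 249, 9, 9, 51], [221.3, 252.7])]
scene red [([238, 311, 13, 9, 20], [245.3, 316.2])]
side or [([351, 269, 15, 22, 221], [357.6, 279.0]), ([351, 295, 8, 10, 35], [354.5, 299.9]), ([276, 304, 11, 8, 57], [281.0, 307.8]), ([318, 369, 13, 7, 53], [323.8, 372.1])]
side gr [([392, 237, 14, 21, 195], [398.5, 247.0]), ([390, 262, 8, 9, 47], [393.2, 265.9])]
side bl [([334, 142, 38, 34, 879], [352.5, 158.5]), ([394, 269, 14, 24, 233], [400.9, 280.1]), ([392, 296, 8, 10, 43], [395.7, 300.7])]
side red [([471, 260, 20, 18, 282], [480.4, 268.6])]
carousel [ 0.53571601 -0.14554649  0.02      ] [ 0.54648205 -0.14634331  0.02      ]
or (array([ 0.48331151, -0.15527463,  0.12278075]), [np.float64(0.0009529181733873278), np.float64(0.0009529181733873816)])
gr (array([ 0.60294188, -0.13710248,  0.12605019]), [np.float64(0.000819283908683938), np.float64(0.0008192839086838748)])
bl (array([ 0.55375944, -0.20533315,  0.12954615]), [np.float64(0.0009154939035529388), np.float64(0.0009154939035528103)])
slot [0.52641161 0.13641331 0.105     ] [0.53106487 0.14667278 0.105     ]
```

View pics/side0c.png

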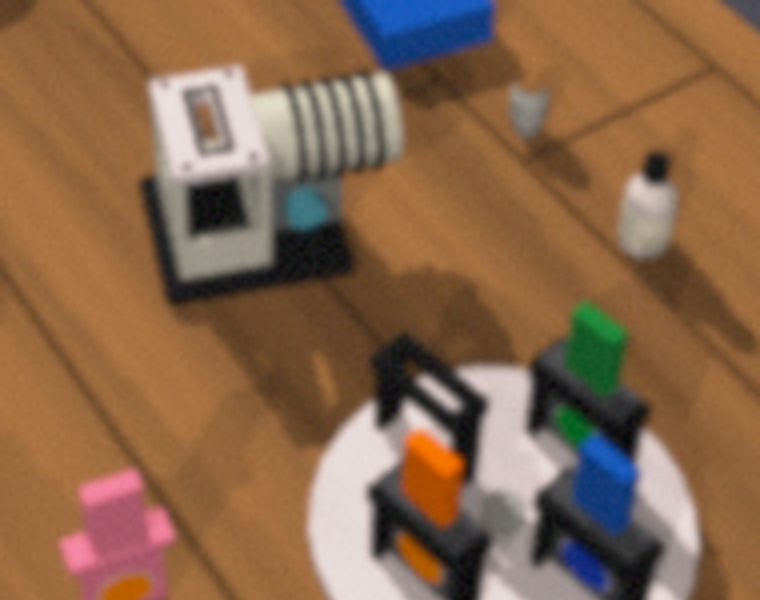

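Side crop: the carousel plates run from upper left to lower right, with the empty pocket at (430,380). The lamp house roof slot is at (207,120), with roof corners near (150,78), (240,68), (268,165) and (165,178).

```bash
python3 - <<'E'
import pickle;from h import *
d=pickle.load(open("c0.pkl","rb"));w=d["side"]
P=lambda u,v,z:onz(w,(250+u/4,160+v/4),z)
def ang(a,b):
    q=b-a;return np.degrees(np.arctan2(q[1],q[0])),np.linalg.norm(q)
print("plate amber",ang(P(375,487,.095),P(482,548,.095)),"empty",ang(P(375,345,.095),P(482,402,.095)))
r=[P(*p,.105) for p in((150,78),(240,68),(268,165),(165,178))]
print("roof",np.array(r).round(3).tolist(),ang(r[0],r[3]),ang(r[1],r[2]),ang(r[0],r[1]),ang(r[3],r[2]),np.mean(r,0))
s=[P(*p,.105) for p in((183,90),(215,87),(236,150),(203,155))]
print("slot trim",np.mean(s,0),ang(s[0],s[3]),ang(s[1],s[2]))
r=R.from_quat([0.11763762,0.69733829,-0.11870477,0.69698628]).as_matrix();print("tool axes",r.round(3))
_,_,o=cam(d["wrist"]);Rm=cam(d["wrist"])[0];print("wristcam",o,"in tool",r.T@(o-[.17278,.49531,.22603]),"fwd in tool",r.T@Rm[2])
E
```

```text
plate amber (np.float64(-67.39121497761649), np.float64(0.06309924264433774)) empty (np.float64(-67.36785855194645), np.float64(0.0672658622600956))
roof [[0.519, 0.186, 0.105], [0.57, 0.164, 0.105], [0.54, 0.084, 0.105], [0.484, 0.107, 0.105]] (np.float64(-113.69402558024088), np.float64(0.08578596670072934)) (np.float64(-110.32084943272714), np.float64(0.08507522578435925)) (np.float64(-23.694060472508653), np.float64(0.05572885437957205)) (np.float64(-22.884564291288683), np.float64(0.06074065947918198)) [0.52821598 0.13527137 0.105     ]
slot trim [0.53041834 0.13486594 0.105     ] (np.float64(-108.33749190746991), np.float64(0.0571497362181235)) (np.float64(-108.04126491923495), np.float64(0.05567629700423206))
tool axes [[-0.001  0.33   0.944]
 [-0.001  0.944 -0.33 ]
 [-1.    -0.002 -0.   ]]
wristcam [0.09328528 0.52359201 0.38399999] in tool [-0.15795046  0.00025751 -0.08441202] fwd in tool [9.50709451e-01 1.57270234e-04 3.10083078e-01]
```

drive_tool(
  deltas=[
    [[20, 0, 0], [-0.02, -0.05, 0.1], 0],
    [[45, 0, 0], [-0.04, -0.11, 0.22], 0],
    [[90, 0, 0], [-0.044, -0.222, 0.456], 0],
    [[90, 0, 0], [-0.044, -0.222, 0.456], 0],
    [[90, 0, 0], [-0.044, -0.222, 0.456], 0],
    [[90, 0, 0], [-0.044, -0.222, 0.456], 0],
    [[90, 0, 0], [-0.044, -0.222, 0.456], 0],
    [[90, 0, 0], [-0.044, -0.222, 0.456], 0],
    [[90, 0, 0], [-0.044, -0.222, 0.456], 0],
    [[90, 0, 0], [-0.044, -0.222, 0.456], 0],
    [[90, 0, 0], [-0.044, -0.222, 0.456], 0],
    [[90, 0, 0], [-0.044, -0.222, 0.456], 0],
  ],
  force=20,
)

```text
time_s: 1.65
position: [0.5297, 0.1367, 0.2709]
tcp_rot: [0.576, 0.41, -0.576, 0.41]
contact_force: [-0.2, 0.3, 0.5]
gripper_width: 0.501
```

```bash
python3 - <<'E'
from cell import robot
from h import *;import pickle
s=robot.observe();r=R.from_quat(s["tcp_rot"]).as_matrix();print(s["time_s"],s["position"],r.round(3),s["joint_pos"].round(3),abs(s["joint_vel"]).max())
c=robot.capture("wrist");pickle.dump((s,c),open("lamp.pkl","wb"))
cv2.imwrite("pics/w1.png",c["frame"][:,:,::-1])
E
```

```text
1.65 [0.52971967 0.13674007 0.27086923] [[ 0.     0.945 -0.327]
 [ 0.    -0.327 -0.945]
 [-1.    -0.    -0.   ]] [0.112 0.353 1.384 0.    1.404 0.446] 0.003577140012969067
```

View pics/w1.png

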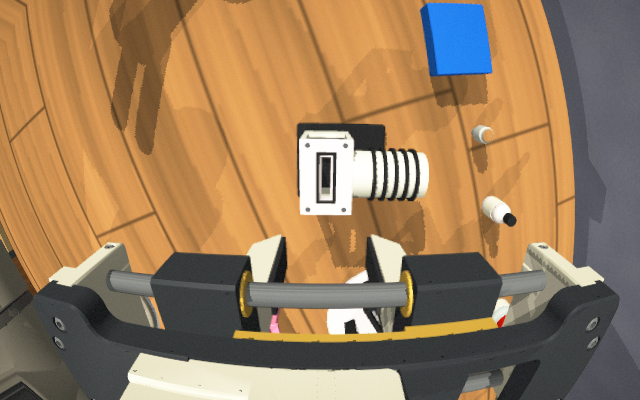

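Wrist view: the roof is centred in the frame with the slot at (326,174), roughly aligned with the tool. I'll rectify it onto the roof plane to measure it.

```bash
cat >> h.py <<'E'
def rect(c,cx,cy,z,half=.06,s=4000,fish=True):
    n=int(2*half*s);a=(np.arange(n)-n/2+.5)/s
    X,Y=np.meshgrid(cx+a,cy-a);Rm,t,_=cam(c);K=c["K"]
    p=np.stack([X,Y,np.full_like(X,z)],-1)@Rm.T+t
    r=np.hypot(p[...,0],p[...,1]);k=np.arctan2(r,p[...,2])/r if fish else 1/p[...,2]
    im=cv2.remap(c["frame"],(K[0,0]*p[...,0]*k+K[0,2]).astype(np.float32),(K[1,1]*p[...,1]*k+K[1,2]).astype(np.float32),cv2.INTER_CUBIC)
    return im,lambda u,v:(cx+(u-n/2+.5)/s,cy-(v-n/2+.5)/s)
def rects(mask,w,area):
    out=[]
    for k in cv2.findContours(mask,cv2.RETR_LIST,cv2.CHAIN_APPROX_NONE)[0]:
        if cv2.contourArea(k)>area:
            q=cv2.boxPoints(cv2.minAreaRect(k));b=np.array([w(*p) for p in q]);e=[b[1]-b[0],b[2]-b[1]]
            if np.linalg.norm(e[0])<np.linalg.norm(e[1]):e=e[::-1]
            out.append((b.mean(0).round(4).tolist(),round(np.linalg.norm(e[0])*1e3,1),round(np.linalg.norm(e[1])*1e3,1),round(float(np.degrees(np.arctan2(e[0][1],e[0][0]))%180),1)))
    return out
E
cat > lamp.py <<'E'
import sys,pickle;from h import *
s,c=pickle.load(open(sys.argv[1],"rb"))
im,w=rect(c,.53,.135,.105);g=cv2.cvtColor(im,cv2.COLOR_RGB2GRAY)
cv2.imwrite(sys.argv[2],im[:,:,::-1])
for t in(70,110,150):
    m=(g<t).astype(np.uint8)*255
    print(t,[x for x in rects(m,w,2500) if x[1]<70])
hs=cv2.cvtColor(im,cv2.COLOR_RGB2HSV);m=((hs[...,1]<60)&(hs[...,2]>150)).astype(np.uint8)*255
m=cv2.morphologyEx(m,cv2.MORPH_OPEN,np.ones((25,25)))
print("white",rects(m,w,20000))
E
python3 lamp.py lamp.pkl pics/r1.png
```

```text
70 [([0.5320000052452087, 0.1436000019311905], np.float32(32.8), np.float32(8.5), 70.1), ([0.529699981212616, 0.13750000298023224], np.float32(53.2), np.float32(17.2), 70.2), ([0.5302000045776367, 0.13760000467300415], np.float32(55.7), np.float32(20.1), 70.3)]
110 [([0.5318999886512756, 0.14350000023841858], np.float32(33.9), np.float32(9.1), 70.1), ([0.529699981212616, 0.13770000636577606], np.float32(52.1), np.float32(16.3), 70.5), ([0.5300999879837036, 0.13760000467300415], np.float32(56.6), np.float32(20.8), 70.4)]
150 [([0.5309000015258789, 0.14059999585151672], np.float32(40.4), np.float32(10.1), 70.8), ([0.5299000144004822, 0.13779999315738678], np.float32(51.2), np.float32(15.5), 70.4), ([0.5299999713897705, 0.13760000467300415], np.float32(57.2), np.float32(21.3), 70.3)]
white [([0.5418000221252441, 0.13819999992847443], np.float32(93.9), np.float32(80.4), 70.2)]
```

View pics/r1.png

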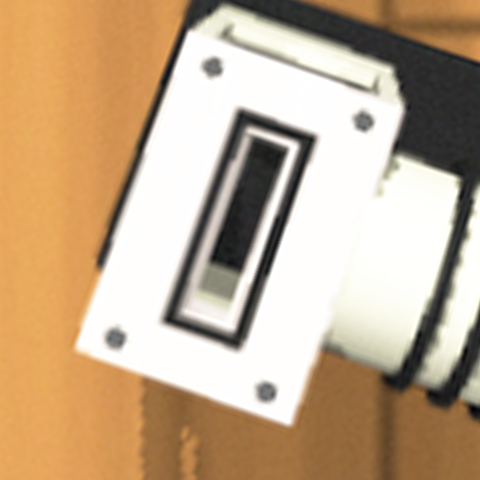

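drive_tool(
  deltas=[
    [[-90, 0, 0], [0, 0, 0], 0],
    [[-90, 0, 0], [0, 0, 0], 0],
    [[-90, 0, 0], [0, 0, 0], 0],
    [[-90, 0, 0], [0, 0, 0], 0],
    [[-90, 0, 0], [0, 0, 0], 0],
    [[-90, 0, 0], [0, 0, 0], 0],
    [[-90, 0, 0], [0, 0, 0], 0],
    [[-90, 0, 0], [0, 0, 0], 0],
    [[-90, 0, 0], [0, 0, 0], 0],
    [[-90, 0, 0], [0, 0, 0], 0],
    [[-90, 0, 0], [0, 0, 0], 0],
  ],
)

```text
time_s: 3.08
position: [0.5302, 0.1362, 0.2708]
tcp_rot: [0.118, 0.697, -0.118, 0.697]
contact_force: [0.3, -0.4, -0.6]
gripper_width: 0.503
```

```bash
python3 - <<'E'
from cell import robot
from h import *;import pickle
s=robot.observe();r=R.from_quat(s["tcp_rot"]).as_matrix();print(s["time_s"],s["position"],r.round(3),abs(s["joint_vel"]).max())
c=robot.capture("wrist");pickle.dump((s,c),open("lamp2.pkl","wb"))
E
python3 lamp.py lamp2.pkl pics/r2.png
```

```text
3.075 [0.53018812 0.1361626  0.27083445] [[ 0.     0.33   0.944]
 [ 0.     0.944 -0.33 ]
 [-1.     0.     0.   ]] 0.006615558101945803
70 [([0.5300999879837036, 0.1378999948501587], np.float32(52.6), np.float32(17.1), 70.5), ([0.529699981212616, 0.13760000467300415], np.float32(56.2), np.float32(20.1), 70.0)]
110 [([0.5270000100135803, 0.1388999968767166], np.float32(44.5), np.float32(5.4), 69.9), ([0.5300999879837036, 0.13779999315738678], np.float32(51.8), np.float32(16.3), 70.7), ([0.529699981212616, 0.13770000636577606], np.float32(56.8), np.float32(21.0), 70.3)]
150 [([0.5299999713897705, 0.13770000636577606], np.float32(51.1), np.float32(15.3), 70.6), ([0.529699981212616, 0.13779999315738678], np.float32(57.4), np.float32(21.8), 70.0)]
white [([0.5353000164031982, 0.13580000400543213], np.float32(92.2), np.float32(84.6), 160.3)]
```

drive_tool(
  deltas=[
    [[56, 0, 0], [0, -0.29, 0.052], 0],
    [[56, 0, 0], [0, -0.29, 0.052], 0],
    [[56, 0, 0], [0, -0.29, 0.052], 0],
    [[56, 0, 0], [0, -0.29, 0.052], 0],
    [[56, 0, 0], [0, -0.29, 0.052], 0],
    [[56, 0, 0], [0, -0.29, 0.052], 0],
    [[56, 0, 0], [0, -0.29, 0.052], 0],
    [[56, 0, 0], [0, -0.29, 0.052], 0],
    [[56, 0, 0], [0, -0.29, 0.052], 0],
  ],
)

```text
time_s: 4.25
position: [0.484, -0.1545, 0.2708]
tcp_rot: [0.431, 0.56, -0.431, 0.56]
contact_force: [0.4, 0.6, 0.5]
gripper_width: 0.497
```

```bash
cat > car.py <<'E'
from cell import robot
from h import *;import pickle,sys
s=robot.observe();r=R.from_quat(s["tcp_rot"]).as_matrix();print(s["time_s"],s["position"],r.round(3).tolist(),abs(s["joint_vel"]).max())
c=robot.capture("wrist");pickle.dump((s,c),open("car.pkl","wb"))
im,w=rect(c,.52,-.14,.147,.09,3000);cv2.imwrite(sys.argv[1],im[:,:,::-1])
h=cv2.cvtColor(im,cv2.COLOR_RGB2HSV)
for k,lo,hi in(("or",(5,190,150),(16,255,255)),("gr",(45,150,50),(80,255,255)),("bl",(105,180,100),(120,255,255))):
    print(k,rects(cv2.inRange(h,np.array(lo),np.array(hi)),w,600))
E
python3 car.py pics/car1.png
```

```text
4.25 [ 0.4840343  -0.15447743  0.27075768] [[0.0, 0.967, 0.256], [0.0, 0.256, -0.967], [-1.0, 0.0, -0.0]] 0.0009842229338883363
or [([0.4828000068664551, -0.1454000025987625], np.float32(29.2), np.float32(11.7), 97.6)]
gr [([0.5938000082969666, -0.13169999420642853], np.float32(38.1), np.float32(27.2), 99.8)]
bl [([0.5442000031471252, -0.181099995970726], np.float32(16.7), np.float32(15.8), 11.3)]
```

View pics/car1.png

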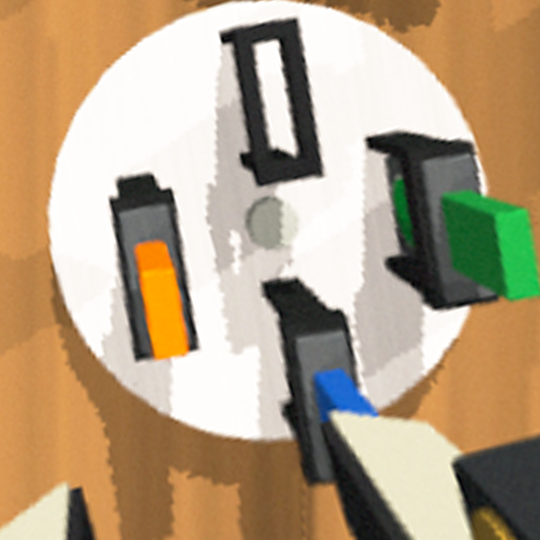

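Rectified view: the orange tab's top face runs about (148,270) to (188,355), with its side face above it. The empty pocket is at (275,100), and the plates are about 8° off the grid. The first mask seems to have caught the side face, so I'll separate the two.

```bash
python3 - <<'E'
from h import *;import pickle
s,c=pickle.load(open("car.pkl","rb"))
im,w=rect(c,.52,-.14,.147,.09,3000);h=cv2.cvtColor(im,cv2.COLOR_RGB2HSV)
print("side",h[258,152],"top",h[320,163],h[345,170])
for lo,hi in(((14,150,225),(24,255,255)),((15,150,235),(24,255,255)),((5,150,150),(24,255,255))):print(lo,rects(cv2.inRange(h[200:400,100:220],np.array(lo),np.array(hi)),lambda u,v:w(u+100,v+200),600))
im,w=rect(c,.52,-.14,.095,.09,3000);h=cv2.cvtColor(im,cv2.COLOR_RGB2HSV)
m=((h[...,2]<110)&(h[...,1]<120)).astype(np.uint8)*255
print("dark@95",rects(m,w,1500))
print("disc",w(0,0))
cv2.imwrite("pics/car95.png",im[:,:,::-1])
E
```

```text
side [ 16 255 253] top [ 19 255 255] [ 19 255 255]
(14, 150, 225) [([0.48399999737739563, -0.1500999927520752], np.float32(38.7), np.float32(11.8), 100.0)]
(15, 150, 235) [([0.48399999737739563, -0.1501999944448471], np.float32(38.5), np.float32(11.5), 100.2)]
(5, 150, 150) [([0.4839000105857849, -0.14980000257492065], np.float32(39.2), np.float32(12.7), 100.3)]
dark@95 [([0.5489000082015991, -0.1932000070810318], np.float32(77.9), np.float32(31.5), 98.8), ([0.48420000076293945, -0.1509000062942505], np.float32(71.9), np.float32(25.5), 99.2), ([0.5892999768257141, -0.13300000131130219], np.float32(69.7), np.float32(41.0), 90.0), ([0.5327000021934509, -0.0851999968290329], np.float32(47.8), np.float32(12.1), 99.3), ([0.5311999917030334, -0.08659999817609787], np.float32(63.4), np.float32(31.3), 99.1)]
disc (0.4301666666666667, -0.05016666666666668)
```

```bash
python3 - <<'E'
from h import *;import pickle
s,c=pickle.load(open("car.pkl","rb"))
im,w=rect(c,.52,-.14,.147,.09,3000);h=cv2.cvtColor(im,cv2.COLOR_RGB2HSV)
for l in(17,18,19):
  b=rects(cv2.inRange(h[200:400,100:220],np.array((l,150,200)),np.array((24,255,255))),lambda u,v:w(u+100,v+200),600);print(l,b)
r=R.from_quat(s["tcp_rot"]).as_matrix()
for p in [(x[0]) for x in b]+[(.4850,-.1545)]:print("to",p,(r.T@(np.array([*p,.27])-s["position"])).round(4))
E
```

```text
17 [([0.4846000075340271, -0.1542000025510788], np.float32(30.8), np.float32(11.3), 97.8)]
18 [([0.4846000075340271, -0.1543000042438507], np.float32(29.9), np.float32(10.7), 98.5)]
19 [([0.4846000075340271, -0.1543000042438507], np.float32(29.4), np.float32(10.1), 98.5)]
to [0.4846000075340271, -0.1543000042438507] [ 0.0008  0.0006 -0.    ]
to (0.485, -0.1545) [0.0008 0.0009 0.0003]
```

drive_tool(
  deltas=[
    [[5.7, 0, 0], [0, 0.0006, 0], 0],
    [[5.7, 0, 0], [0.04, 0.0006, 0], 0],
    [[5.7, 0, 0], [0.08, 0.0006, 0], 0],
    [[5.7, 0, 0], [0.11, 0.0006, 0], 0],
    [[5.7, 0, 0], [0.135, 0.0006, 0], 0],
    [[5.7, 0, 0], [0.15, 0.0006, 0], 0],
    [[5.7, 0, 0], [0.161, 0.0006, 0], 0],
    [[5.7, 0, 0], [0.161, 0.0006, 0], 0],
    [[5.7, 0, 0], [0.161, 0.0006, 0], 0],
  ],
)

```text
time_s: 5.42
position: [0.485, -0.1551, 0.1104]
tcp_rot: [0.459, 0.537, -0.459, 0.538]
contact_force: [-0.5, -0.4, 0.3]
gripper_width: 0.499
```

drive_tool(
  deltas=[
    [[0, 0, 0], [0, 0, 0], 0.4],
    [[0, 0, 0], [0, 0, 0], 0.5],
    [[0, 0, 0], [0, 0, 0], 0.6],
    [[0, 0, 0], [0, 0, 0], 0.7],
    [[0, 0, 0], [0, 0, 0], 0.8],
    [[0, 0, 0], [0, 0, 0], 0.9],
    [[0, 0, 0], [0, 0, 0], 1],
    [[0, 0, 0], [0, 0, 0], 1],
    [[0, 0, 0], [0, 0, 0], 1],
  ],
  force=25,
)

```text
time_s: 6.55
position: [0.4845, -0.155, 0.1097]
tcp_rot: [0.459, 0.538, -0.459, 0.538]
contact_force: [0.2, -0.3, 0.2]
gripper_width: 0.131
```

```bash
python3 - <<'E'
from cell import robot
from h import *
s=robot.observe();r=R.from_quat(s["tcp_rot"]).as_matrix();print(s["time_s"],s["position"],r.round(4).tolist(),s["contact_force"],s["gripper_width"]*92)
E
```

```text
6.55 [ 0.4844953  -0.1549646   0.10970067] [[0.0001, 0.9875, 0.1574], [0.0001, 0.1574, -0.9875], [-1.0, 0.0001, -0.0001]] [ 0.23119776 -0.3141891   0.18217999] 12.096341357898314
```

drive_tool(
  deltas=[
    [[0, 0, 0], [-0.005, 0, 0], 1],
    [[0, 0, 0], [-0.02, 0, 0], 1],
    [[0, 0, 0], [-0.04, 0, 0], 1],
    [[0, 0, 0], [-0.065, 0, 0], 1],
    [[0, 0, 0], [-0.09, 0, 0], 1],
    [[0, 0, 0], [-0.105, 0, 0], 1],
    [[0, 0, 0], [-0.11, 0, 0], 1],
    [[0, 0, 0], [-0.11, 0, 0], 1],
    [[0, 0, 0], [-0.11, 0, 0], 1],
  ],
)

```text
time_s: 7.68
position: [0.4841, -0.1548, 0.2191]
tcp_rot: [0.459, 0.538, -0.459, 0.537]
contact_force: [-0.0, -0.6, -1.2]
gripper_width: 0.131
```

```bash
python3 - <<'E'
from cell import robot
from h import *
s=robot.observe();r=R.from_quat(s["tcp_rot"]).as_matrix();print(s["time_s"],s["position"],r.round(4).tolist(),s["contact_force"],s["gripper_width"]*92)
v=np.array([.5299,.1377,s["position"][2]])-s["position"];print("to slot in tool",r.T@v)
E
```

```text
7.675 [ 0.4841023 -0.1547595  0.2190753] [[-0.0012, 0.9875, 0.1575], [0.0007, 0.1575, -0.9875], [-1.0, -0.0011, -0.0009]] [-0.00645782 -0.57083668 -1.21186023] 12.020694049907672
to slot in tool [ 1.43305553e-04  9.12781143e-02 -2.81599488e-01]
```

drive_tool(
  deltas=[
    [[4, 0, 0], [0, 0.009, -0.028], 1],
    [[8, 0, 0], [0, 0.021, -0.065], 1],
    [[13, 0, 0], [0, 0.036, -0.11], 1],
    [[18, 0, 0], [0, 0.051, -0.156], 1],
    [[22, 0, 0], [0, 0.065, -0.2], 1],
    [[26, 0, 0], [0, 0.078, -0.24], 1],
    [[28.8, 0, 0], [0, 0.087, -0.268], 1],
    [[28.8, 0, 0], [0, 0.0913, -0.2816], 1],
    [[28.8, 0, 0], [0, 0.0913, -0.2816], 1],
    [[28.8, 0, 0], [0, 0.0913, -0.2816], 1],
    [[28.8, 0, 0], [0, 0.0913, -0.2816], 1],
  ],
)

```text
time_s: 9.05
position: [0.5303, 0.1364, 0.2198]
tcp_rot: [-0.578, -0.407, 0.579, -0.407]
contact_force: [-0.4, -0.1, -1.6]
gripper_width: 0.128
```

```bash
python3 - <<'E'
from cell import robot
from h import *;import pickle
s=robot.observe();r=R.from_quat(s["tcp_rot"]).as_matrix();print(s["time_s"],s["position"],r.round(4).tolist(),s["contact_force"],s["gripper_width"]*92)
print("yaw",np.degrees(np.arctan2(r[1,1],r[0,1])),"to slot in tool",r.T@(np.array([.5299,.1377,s["position"][2]])-s["position"]))
d={n:robot.capture(n) for n in("scene","side","wrist")};pickle.dump((s,d),open("hov.pkl","wb"))
o=[]
for n in("scene","side"):
    c=d[n];p=proj(c,(.53,.1377,.16)).astype(int);print(n,p-[45,50])
    o.append(cv2.resize(c["frame"][p[1]-50:p[1]+50,p[0]-45:p[0]+45,::-1],None,fx=4.4,fy=4.4,interpolation=2))
cv2.imwrite("pics/hov.png",np.hstack(o))
E
```

```text
9.05 [0.53030781 0.13642449 0.21976154] [[-0.0, 0.9408, -0.3389], [-0.0002, -0.3389, -0.9408], [-1.0, 0.0, 0.0002]] [-0.40261553 -0.07081501 -1.60196755] 11.7573200605212
yaw -19.806946118780886 to slot in tool [-2.00970980e-07 -8.15892142e-04 -1.06186720e-03]
scene [276 125]
side [255 122]
```

View pics/hov.png

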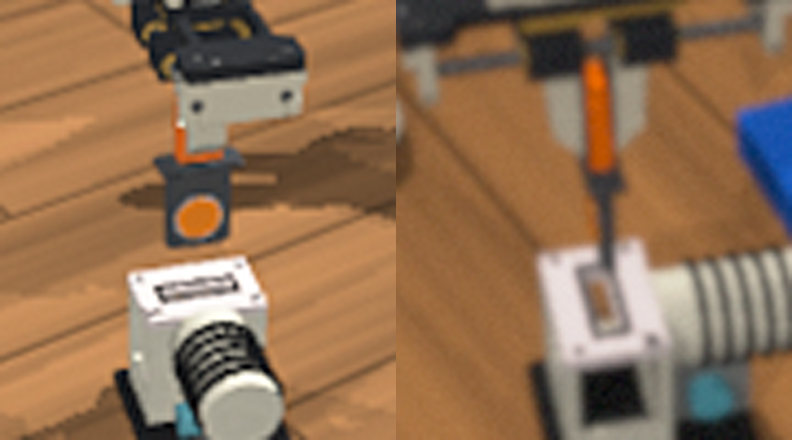

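Hover picture: in the scene half (left) the amber slider hangs upright with its glass at (198,217), above the roof slot at (198,287). In the side half it is seen nearly edge-on, blade tip at (606,262), with the slot at (600,300).

```bash
python3 - <<'E'
from h import *;import pickle
s,d=pickle.load(open("hov.pkl","rb"));c=d["scene"]
r=R.from_quat(s["tcp_rot"]).as_matrix();T=s["position"];L=R.from_euler("z",-19.7,degrees=True).as_matrix();S=np.array([.5299,.1377,.105])
print(blobs(c,(5,150,100),(20,255,255),10)[-6:])
h=cv2.cvtColor(c["frame"],cv2.COLOR_RGB2HSV);x0,y0=276,125
m=cv2.inRange(h,np.array((5,200,150)),np.array((18,255,255)))[y0+40:y0+58,x0+35:x0+58]
M=cv2.moments(m,True);g=(x0+35+M['m10']/M['m00'],y0+40+M['m01']/M['m00']);print("glass px",g,M['m00'])
o,dd=ray(c,g);n=r[:,1];X=o+dd*(n@(T-o))/(n@dd);print("glass",X,"in lamp",L.T@(X-S),"TCP in lamp",L.T@(T-S))
im,w=rect(c,.53,.1377,.105,.05,4000,False);k=cv2.cvtColor(im,cv2.COLOR_RGB2GRAY)
for t in(90,120,150):print("scene slot",rects((k<t).astype(np.uint8)*255,w,3000))
c=d["side"];im,w=rect(c,.53,.1377,.105,.05,4000,False);k=cv2.cvtColor(im,cv2.COLOR_RGB2GRAY)
for t in(90,120,150):print("side slot",[q for q in rects((k<t).astype(np.uint8)*255,w,3000) if q[1]<70])
f=d["wrist"]["frame"][120:300,215:435,::-1];cv2.imwrite("pics/wh.png",cv2.resize(f,None,fx=3.3,fy=3.3,interpolation=2))
for a in((.0,-.022,0),(0,.022,0),(0,-.028,.062),(0,.028,.062)):
    print("pred wrist",a,proj(d["wrist"],T+r[:,1]*0+r[:,2]*a[1]*1+np.array([0,0,a[2]-.0768]),True).round(1))
E
```

```text
[([186, 219, 3, 10, 17], [187.2, 224.0]), ([408, 227, 12, 12, 12], [413.5, 232.5]), ([272, 231, 7, 10, 10], [275.6, 235.5]), ([378, 248, 9, 10, 10], [382.0, 252.5]), ([232, 299, 15, 6, 15], [239.0, 300.3]), ([59, 375, 10, 6, 11], [63.7, 377.5])]
glass px (320.531914893617, 174.06382978723406) 47.0
glass [0.52975816 0.13489534 0.16532597] in lamp [ 0.00081189 -0.00268832  0.06032597] TCP in lamp [ 0.00081391 -0.00106339  0.11476154]
scene slot [([0.5730000138282776, 0.11240000277757645], np.float32(49.2), np.float32(13.8), 90.0)]
scene slot [([0.572700023651123, 0.11309999972581863], np.float32(50.5), np.float32(14.3), 90.0), ([0.48559999465942383, 0.1695999950170517], np.float32(36.0), np.float32(11.0), 90.0)]
scene slot [([0.5723999738693237, 0.1143999993801117], np.float32(53.2), np.float32(15.0), 90.0), ([0.5275999903678894, 0.13689999282360077], np.float32(58.1), np.float32(21.3), 70.8), ([0.5485000014305115, 0.17270000278949738], np.float32(62.8), np.float32(29.8), 0.0), ([0.4991999864578247, 0.13770000636577606], np.float32(99.8), np.float32(38.2), 90.0)]
side slot [([0.553600013256073, 0.17329999804496765], np.float32(38.1), np.float32(9.0), 59.7)]
side slot [([0.5020999908447266, 0.09300000220537186], np.float32(35.5), np.float32(10.2), 0.0), ([0.5264000296592712, 0.13830000162124634], np.float32(32.4), np.float32(10.5), 70.4), ([0.5521000027656555, 0.17489999532699585], np.float32(46.5), np.float32(18.5), 49.6)]
side slot [([0.5737000107765198, 0.10450000315904617], np.float32(41.7), np.float32(7.9), 62.5)]
pred wrist (0.0, -0.022, 0) [325.8 180.8]
pred wrist (0, 0.022, 0) [325.8 232. ]
pred wrist (0, -0.028, 0.062) [325.7 198.3]
pred wrist (0, 0.028, 0.062) [325.7 279. ]
```

View pics/wh.png

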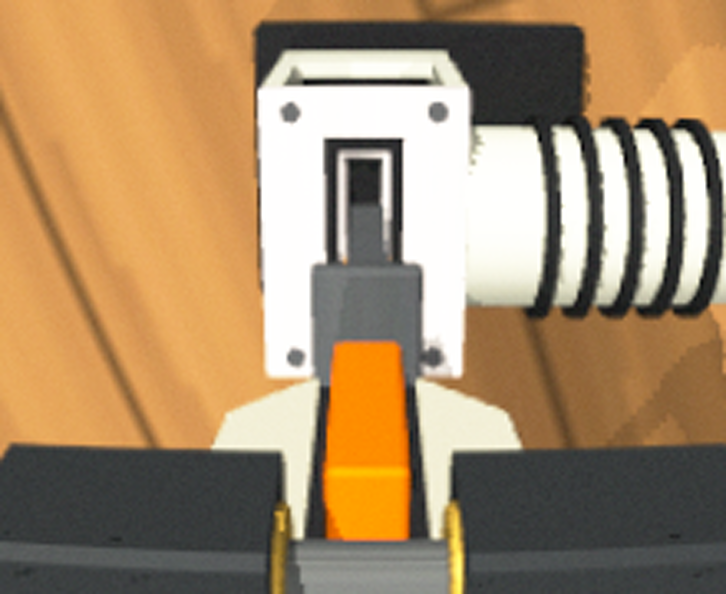

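Wrist crop: the blade tip's near edge is at (367,206), the collar's near lower edge at row 265 and centred on 367. The tab foot is at row 342 and the tab top's near edge at row 468. The trim spans columns 325–402, with its upper edge at row 140. I'll fit the slider's offset from these points.

```bash
python3 - <<'E'
from h import *;import pickle
from scipy.optimize import least_squares
s,d=pickle.load(open("hov.pkl","rb"));c=d["wrist"];L=R.from_euler("z",-19.7,degrees=True).as_matrix();S=np.array([.5299,.1377,.105])
px=lambda u,v:(215+(u+.5)/3.3-.5,120+(v+.5)/3.3-.5)
Q=[((0,.022,0),(367,206)),((0,.028,.062),(367,265)),((0,.015,.068),(366,342)),((0,.015,.114),(367.5,468))]
def res(p,full=False):
    o=[]
    for a,u in Q:
        a=np.array(a);X=S*[1,1,0]+L@np.array([p[0],a[1]+p[1],p[2]+a[2]])+L@np.array([p[3]*a[2],p[4]*a[2],0]);o.append(proj(c,X,True)-px(*u))
    return np.ravel(o)
for fix in(1,0):
    f=lambda p:np.r_[res(p),(p[2]-.1427)/.0007,(p[3:]*(1000 if fix else 60))]
    q=least_squares(f,[0,0,.143,0,0],x_scale=[1e-3]*5);print(q.x.round(4),res(q.x).round(2))
for u in((325,200),(402,200),(363.5,140)):print("trim",(L.T@(onz(c,px(*u),.105,True)-S)).round(4))
print((L.T@(cam(c)[2]-S)).round(4),(L.T@(s["position"]-S)).round(4))
E
```

```text
[ 0.0009 -0.0017  0.1424  0.      0.0002] [ 0.   -0.77 -0.04 -0.99  0.29 -0.04 -0.19  1.37]
[ 0.0009 -0.0024  0.1426  0.001   0.0114] [-0.09  0.18 -0.07 -0.83  0.28  0.04 -0.11  0.55]
trim [-0.0107  0.0112 -0.    ]
trim [ 0.0106  0.0112 -0.    ]
trim [-0.      0.0281 -0.    ]
[0.0011 0.0841 0.2727] [ 0.0008 -0.0011  0.1148]
```

drive_tool(
  deltas=[
    [[0, 0, 0], [0, -0.0009, -0.0019], 1],
    [[0, 0, 0], [0.01, -0.0009, -0.0019], 1],
    [[0, 0, 0], [0.022, -0.0009, -0.0019], 1],
    [[0, 0, 0], [0.03, -0.0009, -0.0019], 1],
    [[0, 0, 0], [0.032, -0.0009, -0.0019], 1],
    [[0, 0, 0], [0.032, -0.0009, -0.0019], 1],
    [[0, 0, 0], [0.032, -0.0009, -0.0019], 1],
  ],
)

```text
time_s: 10.07
position: [0.5303, 0.1396, 0.1881]
tcp_rot: [0.579, 0.407, -0.578, 0.407]
contact_force: [0.5, -0.4, -2.0]
gripper_width: 0.133
```

```bash
python3 - <<'E'
from cell import robot
from h import *;import pickle
s=robot.observe();d={n:robot.capture(n) for n in("side","wrist")};pickle.dump((s,d),open("near.pkl","wb"))
L=R.from_euler("z",-19.7,degrees=True).as_matrix();S=np.array([.5299,.1377,.105])
print(s["time_s"],s["contact_force"],(L.T@(s["position"]-S)).round(4),(L.T@(cam(d["wrist"])[2]-S)).round(4))
a=cv2.resize(d["wrist"]["frame"][140:280,270:380,::-1],None,fx=4,fy=4,interpolation=2)
p=proj(d["side"],(.53,.1377,.12)).astype(int);print(p)
b=cv2.resize(d["side"]["frame"][p[1]-40:p[1]+30,p[0]-25:p[0]+25,::-1],None,fx=8,fy=8,interpolation=2)[:560]
cv2.imwrite("pics/near.png",np.hstack([a,b][:1]+[b[:,:360]]))
E
```

```text
10.075 [ 0.51842533 -0.38295774 -2.02370197] [-0.0002  0.002   0.0831] [-1.00e-04  8.68e-02  2.41e-01]
[301 184]
```

View pics/near.png

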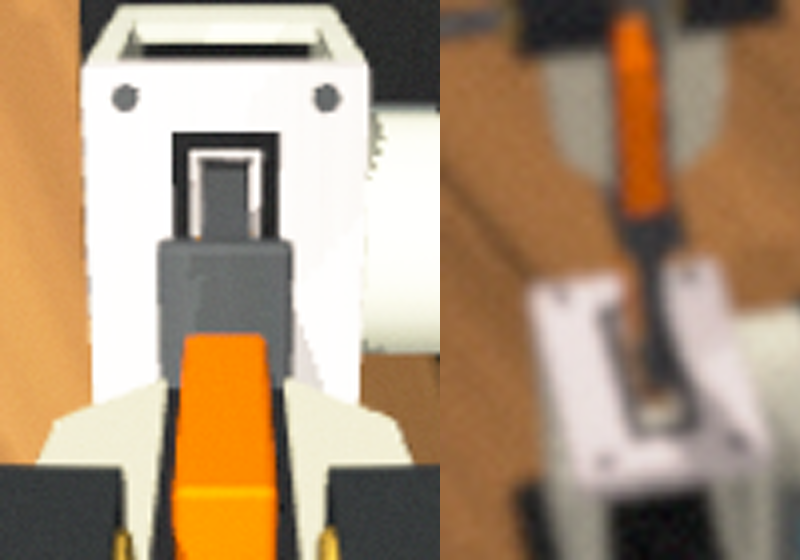

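Near crop: the blade tip is centred at column 224 and row 158, inside the slot frame, whose trim spans columns 172–278 from row 133. The side view shows the blade entering over the slot.

```bash
python3 - <<'E'
from h import *;import pickle
from scipy.optimize import least_squares
s,d=pickle.load(open("near.pkl","rb"));c=d["wrist"];L=R.from_euler("z",-19.7,degrees=True).as_matrix();S=np.array([.5299,.1377,.105])
px=lambda u,v:(270+(u+.5)/4-.5,140+(v+.5)/4-.5)
for n,u,z in(("tip",(223.5,158),.1105),("collar low edge",(225,239),.1725),("tab foot",(225,335),.1785),("tab top",(225,490),.2245),("trimL",(172,200),.105),("trimR",(278,200),.105),("trim top",(225,133),.105)):
    print(n,(L.T@(onz(c,px(*u),z,True)-S)).round(4))
E
```

```text
tip [-0.0003  0.0249  0.0055]
collar low edge [-0.0001  0.0288  0.0675]
tab foot [-0.0001  0.016   0.0735]
tab top [-1.000e-04  1.640e-02  1.195e-01]
trimL [-0.0108  0.0146 -0.    ]
trimR [ 0.0107  0.0146 -0.    ]
trim top [-0.      0.0286 -0.    ]
```

```bash
python3 - <<'E'
from h import *;import pickle
s,d=pickle.load(open("near.pkl","rb"));c=d["wrist"];L=R.from_euler("z",-19.7,degrees=True).as_matrix();S=np.array([.5299,.1377,.105])
g=cv2.cvtColor(c["frame"],cv2.COLOR_RGB2GRAY)
print("cols 324-327 rows 168-204",g[168:204,324:328].mean(1).round().astype(int).tolist())
print("rows188-196 cols 308..344",g[188:197,308:345].mean(0).round().astype(int).tolist())
for v in(177,178,179,180,181,182):print(v,(L.T@(onz(c,(325.8,v),.1105,True)-S))[1].round(4),(L.T@(onz(c,(325.8,v),.105,True)-S))[1].round(4))
E
```

```text
cols 324-327 rows 168-204 [254, 254, 254, 254, 252, 48, 46, 48, 47, 162, 250, 170, 87, 59, 78, 95, 96, 94, 97, 96, 96, 96, 96, 97, 98, 96, 96, 97, 96, 96, 96, 91, 96, 117, 123, 118]
rows188-196 cols 308..344 [254, 254, 254, 254, 250, 111, 56, 47, 47, 144, 218, 213, 147, 107, 96, 96, 97, 96, 96, 97, 97, 97, 96, 90, 172, 214, 209, 94, 41, 42, 42, 117, 251, 252, 252, 252, 251]
177 0.0266 0.0252
178 0.0258 0.0243
179 0.025 0.0235
180 0.0241 0.0227
181 0.0233 0.0218
182 0.0225 0.021
```

drive_tool(
  deltas=[
    [[0, 0, 0], [0, 0, 0.0008], 1],
    [[0, 0, 0], [0.003, 0, 0.0008], 1],
    [[0, 0, 0], [0.006, 0, 0.0008], 1],
    [[0, 0, 0], [0.009, 0, 0.0008], 1],
    [[0, 0, 0], [0.012, 0, 0.0008], 1],
    [[0, 0, 0], [0.012, 0, 0.0008], 1],
  ],
)

```text
time_s: 10.92
position: [0.5297, 0.1388, 0.1754]
tcp_rot: [-0.578, -0.407, 0.578, -0.407]
contact_force: [0.3, 0.2, -0.9]
gripper_width: 0.133
```

drive_tool(
  deltas=[
    [[0, 0, 0], [0.003, 0, 0], 1],
    [[0, 0, 0], [0.007, 0, 0], 1],
    [[0, 0, 0], [0.011, 0, 0], 1],
    [[0, 0, 0], [0.015, 0, 0], 1],
    [[0, 0, 0], [0.018, 0, 0], 1],
    [[0, 0, 0], [0.02, 0, 0], 1],
    [[0, 0, 0], [0.02, 0, 0], 1],
    [[0, 0, 0], [0.02, 0, 0], 1],
  ],
)

```text
time_s: 11.92
position: [0.5299, 0.1389, 0.1559]
tcp_rot: [0.578, 0.407, -0.578, 0.407]
contact_force: [-0.2, -0.8, -1.7]
gripper_width: 0.132
```

drive_tool(
  deltas=[
    [[0, 0, 0], [0.004, 0, 0], 1],
    [[0, 0, 0], [0.008, 0, 0], 1],
    [[0, 0, 0], [0.012, 0, 0], 1],
    [[0, 0, 0], [0.016, 0, 0], 1],
    [[0, 0, 0], [0.019, 0, 0], 1],
    [[0, 0, 0], [0.0205, 0, 0], 1],
    [[0, 0, 0], [0.0205, 0, 0], 1],
    [[0, 0, 0], [0.0205, 0, 0], 1],
  ],
)

```text
time_s: 12.92
position: [0.5299, 0.1389, 0.1354]
tcp_rot: [0.578, 0.407, -0.578, 0.407]
contact_force: [-0.6, -0.6, -1.4]
gripper_width: 0.129
```

```bash
python3 - <<'E'
from cell import robot
from h import *;import pickle
s=robot.observe();d={n:robot.capture(n) for n in("side","scene","wrist")};pickle.dump((s,d),open("end.pkl","wb"))
L=R.from_euler("z",-19.7,degrees=True).as_matrix();S=np.array([.5299,.1377,.105])
print(s["time_s"],s["position"],s["contact_force"],s["ft_torque"],s["gripper_width"]*92,(L.T@(s["position"]-S)).round(4))
a=cv2.resize(d["wrist"]["frame"][140:280,270:380,::-1],None,fx=4,fy=4,interpolation=2)
p=proj(d["side"],(.53,.1377,.12)).astype(int)
b=cv2.resize(d["side"]["frame"][p[1]-35:p[1]+35,p[0]-22:p[0]+23,::-1],None,fx=8,fy=8,interpolation=2)
cv2.imwrite("pics/end.png",np.hstack([a,b]))
c=d["scene"]
for n in("scene","side"):
    for k,lo,hi in(("gr",(45,150,50),(80,255,255)),("bl",(105,180,100),(120,255,255))):print(n,k,[x for x in blobs(d[n],lo,hi,40) if x[0][1]>200])
E
```

```text
12.925 [0.52989738 0.13886675 0.13535441] [-0.63254515 -0.63777218 -1.42060402] [-0.10468596  0.07265892 -0.05414212] 11.875710537345906 [-0.0004  0.0011  0.0304]
scene gr [([244, 223, 12, 20, 177], [249.7, 232.6]), ([250, 249, 8, 9, 49], [253.4, 253.0])]
scene bl [([210, 223, 13, 20, 182], [216.2, 232.5]), ([374, 223, 44, 34, 962], [395.1, 239.7]), ([217, 249, 9, 8, 49], [221.3, 252.6])]
side gr [([392, 237, 14, 21, 192], [398.5, 247.1]), ([390, 261, 8, 10, 50], [393.2, 265.8])]
side bl [([394, 270, 14, 22, 226], [400.6, 280.5]), ([392, 296, 8, 10, 46], [395.6, 300.7])]
```

View pics/end.png

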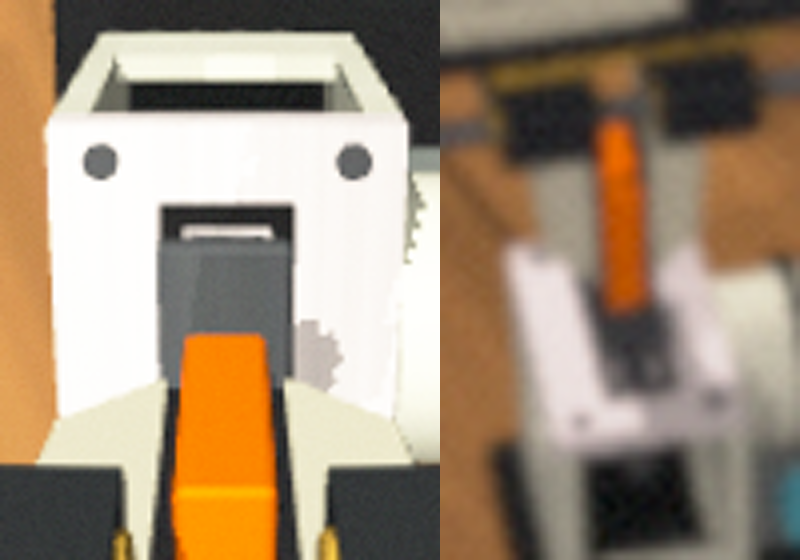

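End picture: the collar (row 239), tab foot (335) and tab top (490) sit at the same wrist pixels as before insertion, so the slider hasn't slipped in the grip. The blade is in the slot with the collar above the roof.

```bash
python3 -c "
from cell import robot
s=robot.observe();print(s['position'],s['contact_force'],abs(s['joint_vel']).max())
print(robot.finish_job())"
```

```text
[0.52990549 0.13885854 0.13533233] [-0.68422986 -0.48869222 -1.31338725] 0.0015396473544768562
the job is handed in; nothing more can be done
None
```

The amber slider is out of the carousel and held with its blade through the lamp house slot. I handed the job in at about 13 s with the gripper still holding it; no verdict was reported.

**Last checks:**
- **Force:** the wrist read at most about 2 N in any direction at each check, mostly the slider's own weight, so nothing was forced.
- **Grip:** the jaw opening stayed at about 12 mm. The slider sits at the same pixels in the wrist camera as before insertion, so it did not slip.
- **Height:** the estimated slider origin is about 58 mm above the table, which puts the collar about 15 mm above the roof, to within 1–2 mm.
- **Sideways:** I estimate the slider is within about 0.5 mm of the slot centre across its thickness and 1 mm along the slot.
- **Green and blue sliders:** their positions in the camera images had not changed.
- **Other bench items:** I did not measure their positions at the end. No contact with anything else showed in the force readings.

**Disagreements:**
- The slider's offset along the slot disagreed by 1–2 mm between the pre-grasp view, the scene camera and the wrist view. I used the wrist view, comparing slider and slot in the same image, and corrected twice before lowering.
- A first reading of the blade tip from the zoomed picture was about 2 mm off, and the pixel brightness profile corrected it.

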